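Load a test cassette into the sprung clip of a desktop reader

ROBOT

A 7-joint arm with a two-finger parallel gripper is mounted at the origin on the work surface. World frame = base frame: x ahead of the robot, y to its left, z up, the work surface at z = 0. Lengths are in m, angles in rad, forces in N, time in s.
With the tool pointing down it reaches from about 0.35 to 0.9 m from the base axis. Payload 8.1 kg.
Tool frame: the origin (TCP) lies at the very end of the fingers, on their centre line; the grasp point (between the pads) lies 19 mm behind it; z points along the fingers, y is the line along which they close (so a half turn about z gives the same grasp; the last joint's range is limited). The gripper opens to 92 mm and grips with 3 to 60 N. Pads are 19 mm wide; open, the fingers measure 130 mm over their backs; the gripper's body (75 mm by 190 mm) begins 47 mm behind the grasp point.
Start: joints at [1.054, 0.434, 0.025, 1.573, -0.012, 1.134, -0.075], TCP at [0.251, -0.572, 0.227] pointing down, gripper open.
Joint ranges: [-2.62, 2.62], [-0.44, 2.09], [-1.27, 1.32], [0.08, 2.57], [-1.32, 4.46], [0.12, 2], [-2.74, 2.74]. Speed limits (rad/s): [2.22, 2.22, 3.01, 3.01, 3.14, 3.14, 3.14].

INTERFACE

Orientations are given as a rotation vector (axis times angle).
In Python, from cell import arm gives the robot as it stands.
- The arm moves only by the tool jog_arm, never from a script. Its argument "rows" is a list of rows, each a list of 3 entries, a list of its own where there are three numbers: the shift along the world's x, y, z in cm, then the turn, a rotation vector about the world's x, y, z in degrees, then the opening, from 0 (shut) to 1 (fully open). A call has 1 to 8 rows; each row is the pose to reach, as a shift and turn from the pose commanded when the call began; what a row does not reach only later rows make up. A row lasts 1/8 s, in which the tool goes at most 62.5 mm and 10.7 degrees, less where a joint would pass 70% of its speed; a pose out of reach is approached as far as the arm can. A call with a gripper value outside its range is refused whole. The fingers move at their own pace and stop on an object; "newtons" is the grip in N (left out, the last holds). Time passes only in rows, so rows that repeat a pose let the fingers close. It gives the time, the measured TCP pose, the force, the opening and the grip force at its end, in the units of the state.
- arm.observe(): the state, without advancing time (a new reading comes with each control period).
- arm.get_image(name): name is "scene" or "top" or "wrist"; returns a dict with "img" (400x640x3 uint8, red, green, blue), "depth" (400x640 float32, m along the optical axis (not along the pixel's ray), 0 where there is no reading), "fx", "fy", "cx", "cy" (pixels), "dist_coeffs" ([k1, k2, p1, p2, k3] as OpenCV has them; the pictures are not rectified), "rvec" (rotation vector, rad) and "tvec" (3), from world to camera coordinates, as OpenCV has them; the wrist camera has in their place "mount" (4x4, takes a point from camera to tool coordinates, whose origin is the TCP and whose axes are the flange's). Camera axes: x right, y down, z forward; pixel columns grow to the right and rows downward; lengths in m; the calibration is good to about 2 mm. A picture is of the moment at which its call begins: read the wrist's pose just before it.
- arm.sign_off(): hands the job in; it is judged then, once.
The state is a dict: "clock": time; "joints": joint angles; "dq": joint speeds; "joint_efforts": joint torques, N m; "position": TCP position; "ee_rot": TCP orientation; "force": force on the tool from outside, world axes, zero at the start; "ft_torque": the same for the moment, N m; "width": opening from 0.0 (shut) to 1.0 (fully open); "gripper_force": force on a finger pad.
Only numpy, scipy, OpenCV 4.12 (cv2) and the standard library are available. Lean on these libraries where they do the work, as an engineer would, in place of code of your own. Each camera call takes 0.05 s, during which the arm holds its last target. There are 200 camera calls.

TASK

Put the white test cassette into the test reader. Nose its well end against the round nose of the sprung curved arm, draw the arm back with it just far enough to clear the end stop, lower the cassette flat onto the bed and let go, so that it lies squarely home against the end stop and against both lugs of the long fixed edge with the arm pressing on its well end. Work gently, do not strain the arm or press anything hard, and leave the other things on the desk alone.

Things in the scene. Friction and masses are not known exactly. Their poses are not given: they have to be found in the camera images.
- cassette: the test cassette: flat white plastic block 76 (its x) x 28 (its y) x 7 mm (z), 15 to 31 g, lying face up on the desk (underside at z = 0), the only one there. Origin at the centre of its underside, z up. The round sample well is near its -x end, the two result windows nearer +x. Its x axis starts within about 1 rad of the reader's x axis. Hold it across its 28 mm width.
- cassette_well (a point): centre of the cassette's round sample well on its top face, 24 mm from the cassette's centre towards its -x end, 7 mm above its underside
- reader_seat (a point): where the centre of the cassette's underside must lie: centre of the reader's raised bed, on its top face, 40 mm above the desk. Axes are the reader's: +x along the carriage into the housing, z up. The bed is 74 (x) x 20 mm (y), narrower than the cassette, and stands 10 mm above the flat carriage plate, which spans x -82 to 84, y -62 to 34 mm. No edge on the -y side
- end_stop (a point): top middle of the end stop's face, 38 mm from reader_seat along +x, 5 mm above the bed. The stop is a block 26 mm wide (y), 8 mm thick; the cassette's window end (+x) rests against it
- long_edge (a point): middle of the long fixed edge, 14 mm from reader_seat along +y, 5 mm above the bed (at the lugs' top). The edge is two lugs, each 12 mm long (x) and 7 mm thick, at x -36 to -24 and 24 to 36 mm; between them it is open for a finger. The cassette's +y side rests against both
- clip_pivot (a point): top of the sprung arm's upright pivot post, 14 mm across, 16 mm above the bed, at x -30, y -47 mm from reader_seat. From it the steel arm, a strip 4 to 16 mm above the bed, curves round in front of the bed to its nose, staying at x below -23 mm
- clip_nose (a point): round steel nose pin at the arm's free end: upright, 8 mm across, 1 to 20 mm above the bed; this point is on its axis at its lower end. At rest its axis is at x -34, y -2 mm from reader_seat, so its pressing side at x -30 is 68 mm from the end stop, 8 mm less than the cassette's length. Drawn back it moves towards -x (slightly -y), 45 mm about the pivot.
- clip (a joint): angle of the sprung curved arm about its upright pivot: 0 at rest (nose at its most inward), growing as the nose is drawn back towards -x, 0.18 when a seated cassette holds it back 8 mm, back stop at 0.234 (nose back 10.3 mm). It springs back by itself. At the nose the spring pushes with about 2 N at rest, 3 N with a cassette seated, 4 N at the stop; over 10 N strains it.
- pen: bystander, leave alone: black ball pen, 150 mm long, 10 mm thick, lying; origin at the centre of its underside
- thermometer: bystander, leave alone: white and black contactless thermometer, 118 x 36 x 20 mm, lying; origin at the centre of its underside
- keys: bystander, leave alone: small bunch of keys with a grey tag, about 100 x 30 x 6 mm; origin at the centre of its underside
- tube_rack: bystander, leave alone: white rack with capped sample tubes, 120 x 48 x 75 mm; origin at the centre of its underside
- bottle: bystander, leave alone: full water bottle with blue cap, 64 mm across, 205 mm tall; origin at the centre of its underside
- reader: the test reader with its carriage drawn out (fixed to the desk, carries the bed, the fixed edges and the sprung arm); origin on the desk 40 mm under reader_seat, same axes. Housing at x 80 to 250, y -100 to 72 mm, its top 54 mm above the bed

How it is judged:
On the way, in this order (a step that is already met when the one before it is completed fails the run):
1. the cassette is picked up off the desk in the gripper (height (world z) of cassette above 0.02 m and contact force between the fingers and cassette above 1 N), for 0.2 s.
2. the sprung arm is drawn back by the cassette far enough for it to pass the end stop (value of joint clip above 0.185 rad and contact force between cassette and clip above 1 N), for 0.1 s.
At the end, for the whole second after the job is handed in: the cassette lies at rest, flat on the bed, face up with its well end at the arm, home against the end stop and the long fixed edge (within 1.5 mm in x, y and height, square within 0.03 rad, tilted less than 0.05 rad), and the arm's nose presses on it with more than 1 N (x of cassette in the frame of reader_seat between -0.0015 and 0.0015 m and y of cassette in the frame of reader_seat between -0.0015 and 0.0015 m and z of cassette in the frame of reader_seat between -0.0015 and 0.0015 m and angle between the x axis of cassette and the x axis of reader_seat, either way round below 0.03 rad and angle between cassette's own z axis and vertical below 0.05 rad and x of cassette_well in the frame of reader_seat below -0.02 m and contact force between cassette and clip above 1 N and linear speed of cassette below 0.01 m/s); the robot touches nothing.
It fails at once if the sprung arm is forced against its back stop: the cassette or the gripper pushes on it with more than 10 N (contact force between any of cassette, the fingers and clip above 10 N).
It fails at once if the cassette is pressed on the reader or its arm with more than 25 N (contact force between cassette and reader above 25 N).
It fails at once if the gripper or arm presses on the reader with more than 25 N (contact force between any of the fingers, the arm and reader above 25 N).
It fails at once if a bystander on the desk is moved more than 20 mm (distance of any of pen, thermometer, keys, tube_rack, bottle from where it was at the start of the episode above 0.02 m).
It also fails if it takes over 72 s, if anything falls off the work surface, if the arm or the gripper's body presses on something with over 40 N, if the wrist force passes 120 N, or if a joint passes its speed limit or range.

## Working session

There is one attempt and no reset: what is moved stays moved. The work goes in short steps, Python scripts to look and compute and a tool call to move; the robot and the scene stay as the last step left them, time stands still between calls to the robot, and variables do not carry over. Pictures are saved under pics/ and viewed, at most 10 in all, crops included, and the job is handed in when it is done.

Besides the shell and the picture viewer there is one more tool, called after "Emit:" in YAML: its name, and indented under it one key for each argument. jog_arm: Moves the arm, as the interface text tells. Its arguments: {"type":"object","properties":{"rows":{"type":"array","items":{"type":"array"}},"newtons":{"type":"number"}},"required":["rows"]}

```bash
mkdir -p pics; ls; cat > h.py <<'E'
import numpy as np, cv2
from cell import arm
def grab(n):
    s=arm.observe(); d=arm.get_image(n)
    K=np.array([[d['fx'],0,d['cx']],[0,d['fy'],d['cy']],[0,0,1.]]); D=np.array(d['dist_coeffs'],float)
    if n=='wrist':
        T=np.eye(4); T[:3,:3]=cv2.Rodrigues(np.array(s['ee_rot'],float))[0]; T[:3,3]=s['position']
        M=T@np.array(d['mount']); R,c=M[:3,:3],M[:3,3]
    else:
        Rw=cv2.Rodrigues(np.array(d['rvec'],float))[0]; R=Rw.T; c=-R@np.array(d['tvec'],float).ravel()
    return dict(img=d['img'],depth=d['depth'],K=K,D=D,R=R,c=c,s=s)
def plane(g,uv,z):
    uv=np.array(uv,float).reshape(-1,1,2)
    n=cv2.undistortPoints(uv,g['K'],g['D']).reshape(-1,2)
    r=np.c_[n,np.ones(len(n))]@g['R'].T
    return g['c']+r*((z-g['c'][2])/r[:,2])[:,None]
def proj(g,P):
    Rw=g['R'].T
    return cv2.projectPoints(np.array(P,float).reshape(-1,3),cv2.Rodrigues(Rw)[0],-Rw@g['c'],g['K'],g['D'])[0].reshape(-1,2)
def save(n,im): cv2.imwrite('pics/'+n,im[:,:,::-1])
E
python3 - <<'E'
from h import *
for n in('top','scene'):
    g=grab(n); save(n+'0.png',g['img']); print(n,g['c'],g['R'].round(2).tolist(),(g['depth']>0).mean())
print(arm.observe())
E
```

```text
pics
top [ 0.45542163 -0.11032779  1.09410898] [[0.02, -0.99, 0.12], [-1.0, -0.02, -0.01], [0.01, -0.12, -0.99]] 0.99608203125
scene [ 1.2812201  -0.47680363  0.61560897] [[0.47, 0.5, -0.73], [0.88, -0.28, 0.38], [-0.02, -0.82, -0.58]] 0.99633984375
{'clock': 0.1, 'joints': array([ 1.05442449,  0.43513507,  0.0249773 ,  1.57400945, -0.01158886,
        1.13399519, -0.07511205]), 'dq': array([-0.00120745, -0.00154919,  0.00065571, -0.00341218, -0.00324243,
       -0.00018662,  0.00116484]), 'joint_efforts': array([ 2.35985215e-03, -6.69127965e+01,  9.87686925e-01, -3.15145683e+01,
       -6.04945282e-02,  3.74266924e-02,  3.68035194e-05]), 'position': array([ 0.25105239, -0.57186008,  0.22603353]), 'ee_rot': array([-3.07331648e+00, -6.44926876e-01,  6.63705941e-04]), 'force': array([ 0.34252758, -0.83336008, -0.22898682]), 'ft_torque': array([0.03203118, 0.00583049, 0.02350701]), 'gripper_force': 0.0, 'width': 1.0044481714842686}
```

View pics/top0.png

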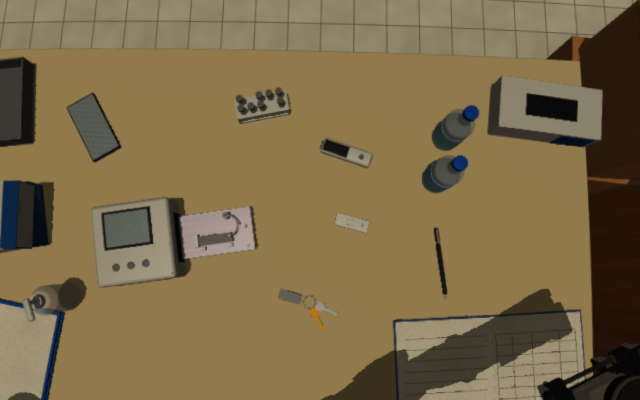

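View pics/scene0.png

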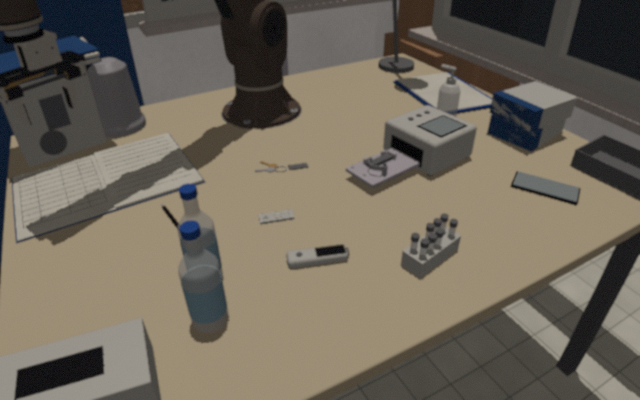

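The top view shows the cassette at about (352,223), the reader carriage at (180-255, 207-260) with the housing to its left (+x of the reader is image left, world +y), and the keys and thermometer to either side.

```bash
python3 - <<'E'
from h import *
g=grab('top'); im=g['img']
print(im[223,352],im[215,200],im[235,300],im[222,345])
hsv=cv2.cvtColor(im,cv2.COLOR_RGB2HSV)
def big(box,z,nm):
    x0,y0,x1,y1=box
    m=np.zeros(im.shape[:2],np.uint8); s=hsv[y0:y1,x0:x1]
    m[y0:y1,x0:x1]=((s[...,1]<70)&(s[...,2]>90))*255
    c=max(cv2.findContours(m,0,2)[0],key=cv2.contourArea)
    b=cv2.boxPoints(cv2.minAreaRect(c)); P=plane(g,b,z)
    print(nm,b.round(1).tolist(),P.round(4).tolist(),'c',P.mean(0).round(4), [np.linalg.norm(P[i]-P[i-1]).round(4) for i in range(4)],[np.degrees(np.arctan2(*(P[i]-P[i-1])[1::-1])).round(1) for i in range(4)])
big((325,205,380,240),.007,'cas')
big((181,200,262,265),.030,'plate')
a=cv2.resize(im[195:270,170:270],None,fx=5,fy=5,interpolation=2); b=cv2.resize(im[205:242,325:380],None,fx=5,fy=5,interpolation=2)
o=np.zeros((375,780,3),np.uint8); o[:,:500]=a; o[:185,500:775]=b; save('crop.png',o)
E
```

```text
[158 148 125] [160 143 138] [145 122  75] [158 146 121]
cas [[334.1000061035156, 223.6999969482422], [337.3999938964844, 212.0], [369.0, 220.8000030517578], [365.79998779296875, 232.5]] [[0.5327, -0.1478, 0.007], [0.5593, -0.1547, 0.007], [0.5409, -0.2269, 0.007], [0.5143, -0.2198, 0.007]] c [ 0.5368 -0.1873  0.007 ] [np.float64(0.0743), np.float64(0.0275), np.float64(0.0745), np.float64(0.0275)] [np.float64(75.7), np.float64(-14.5), np.float64(-104.4), np.float64(165.1)]
plate [[178.39999389648438, 215.60000610351562], [249.60000610351562, 205.89999389648438], [255.5, 249.0], [184.1999969482422, 258.70001220703125]] [[0.5411, 0.2005, 0.03], [0.5665, 0.0419, 0.03], [0.4714, 0.0253, 0.03], [0.4461, 0.1823, 0.03]] c [0.5063 0.1125 0.03  ] [np.float64(0.0967), np.float64(0.1606), np.float64(0.0965), np.float64(0.159)] [np.float64(10.9), np.float64(-80.9), np.float64(-170.1), np.float64(99.1)]
```

View pics/crop.png

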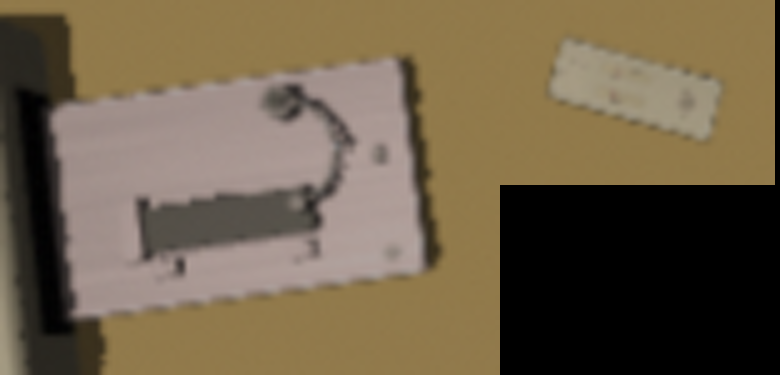

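The crop confirms it: bed (grey) with the nose at its right end, lugs below (world -x), pivot above, and the cassette's well at its right end (about (685,100) in the crop). Next I work out the tool yaw.

```bash
python3 - <<'E'
from h import *
s=arm.observe(); R=cv2.Rodrigues(s['ee_rot'])[0]; print(R.round(3)); y=R[:,1]; a=np.degrees(np.arctan2(y[1],y[0])); print('tool y yaw',a,'need 165.6 or -14.4', s['position'])
d=arm.get_image('wrist'); print(np.array(d['mount']).round(3))
E
```

```text
[[ 0.916  0.402 -0.001]
 [ 0.402 -0.916  0.001]
 [-0.    -0.001 -1.   ]]
tool y yaw -66.29562114752243 need 165.6 or -14.4 [ 0.25111278 -0.57192427  0.22612873]
[[-0.    -0.961 -0.276  0.075]
 [ 1.    -0.    -0.001 -0.   ]
 [ 0.001 -0.276  0.961 -0.158]
 [ 0.     0.     0.     1.   ]]
```

Emit:
jog_arm:
  rows:
    - [[3.5,4.8,0],[0,0,6.5],1]
    - [[7.2,9.6,0],[0,0,13],1]
    - [[10.8,14.4,0],[0,0,19.5],1]
    - [[14.4,19.2,0],[0,0,26],1]
    - [[18,24,0],[0,0,32.5],1]
    - [[21.6,28.8,-1],[0,0,39],1]
    - [[25.2,33.6,-2],[0,0,45.5],1]
    - [[28.6,38.5,-2.6],[0,0,51.9],1]

```text
clock: 1.2
position: [0.538, -0.1858, 0.2003]
ee_rot: [-2.479, -1.93, 0.0]
force: [0.3, -1.0, -0.3]
width: 1.002
gripper_force: 0.0
```

Emit:
jog_arm:
  rows:
    - [[0,0,0],[0,0,0],0.6]
    - [[0,0,0],[0,0,0],0.6]
    - [[0,0,0],[0,0,0],0.6]
    - [[0,0,0],[0,0,0],0.6]

```text
clock: 1.7
position: [0.5368, -0.1886, 0.2009]
ee_rot: [2.484, 1.922, -0.0]
force: [-0.7, -0.8, 0.1]
width: 0.627
gripper_force: 0.0
```

```bash
python3 - <<'E'
from h import *
g=grab('wrist'); im=g['img']; save('w1.png',im); print(g['s']['position'],g['s']['ee_rot'],g['c'])
print(proj(g,[[.5368,-.1873,.007]]))
E
```

```text
[ 0.53675396 -0.18859045  0.20090067] [ 2.48416158e+00  1.92236681e+00 -4.34387441e-04] [ 0.55565448 -0.11619475  0.35925545]
[[318.85430404 178.10462311]]
```

View pics/w1.png

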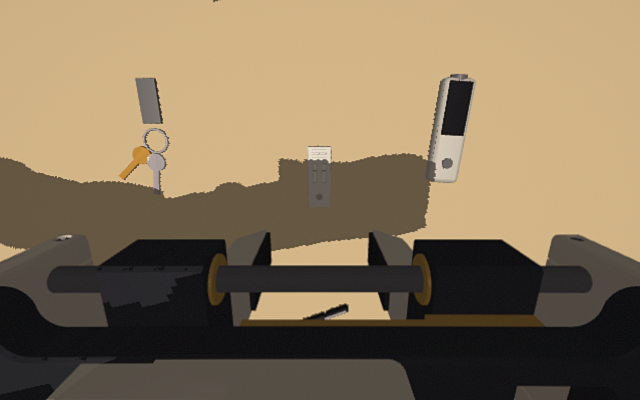

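The wrist view shows the cassette upright in the image, half in shadow, spanning about (308-331, 146-208) with the well at its lower end (319,197).

```bash
python3 - <<'E'
from h import *
g=grab('wrist'); im=g['img'].astype(int)
# dark/light non-wood: low saturation
hsv=cv2.cvtColor(g['img'],cv2.COLOR_RGB2HSV)
m=np.zeros(im.shape[:2],np.uint8); m[138:222,295:345]=(hsv[138:222,295:345,1]<60)*255
m=cv2.morphologyEx(m,cv2.MORPH_CLOSE,np.ones((5,5)))
c=max(cv2.findContours(m,0,2)[0],key=cv2.contourArea)
r=cv2.minAreaRect(c);b=cv2.boxPoints(r); P=plane(g,b,.007); print(b.round(1).tolist(),P.round(4).tolist(),P.mean(0))
print([np.linalg.norm(P[i]-P[i-1]).round(4) for i in range(4)],[np.degrees(np.arctan2(*(P[i]-P[i-1])[1::-1])).round(1) for i in range(4)])
R=g['R'];s=g['s'];t=cv2.Rodrigues(s['ee_rot'])[0];print('tool y yaw',np.degrees(np.arctan2(t[1,1],t[0,1])),s['position'])
E
```

```text
[[307.0, 147.0], [330.0, 147.0], [330.0, 206.0], [307.0, 206.0]] [[0.5327, -0.1467, 0.007], [0.5594, -0.1536, 0.007], [0.5415, -0.2255, 0.007], [0.5133, -0.2182, 0.007]] [ 0.5367102  -0.18599739  0.007     ]
[np.float64(0.074), np.float64(0.0276), np.float64(0.074), np.float64(0.0292)] [np.float64(74.8), np.float64(-14.5), np.float64(-103.9), np.float64(165.5)]
tool y yaw -14.507503350658565 [ 0.5368449  -0.18834542  0.20088451]
```

Emit:
jog_arm:
  rows:
    - [[0,0.15,-5],[0,0,0],0.6]
    - [[0,0.15,-10],[0,0,0],0.6]
    - [[0,0.15,-14],[0,0,0],0.6]
    - [[0,0.15,-17],[0,0,0],0.6]
    - [[0,0.15,-18.5],[0,0,0],0.6]
    - [[0,0.15,-19],[0,0,0],0.6]
    - [[0,0.15,-19],[0,0,0],0.6]
    - [[0,0.15,-19],[0,0,0],0.6]

```text
clock: 2.8
position: [0.5381, -0.186, 0.0118]
ee_rot: [2.481, 1.925, 0.002]
force: [0.5, -0.1, -0.6]
width: 0.597
gripper_force: 0.0
```

Going down to about 3 mm above the desk and closing gently.

Emit:
jog_arm:
  rows:
    - [[0,0,-0.5],[0,0,0],0.6]
    - [[0,0,-0.9],[0,0,0],0.6]
    - [[0,0,-0.9],[0,0,0],0.3]
    - [[0,0,-0.9],[0,0,0],0.25]
    - [[0,0,-0.9],[0,0,0],0.2]
    - [[0,0,-0.9],[0,0,0],0.2]
    - [[0,0,-0.9],[0,0,0],0.2]
    - [[0,0,-0.9],[0,0,0],0.2]
  newtons: 15

```text
clock: 3.8
position: [0.5373, -0.1858, 0.0018]
ee_rot: [2.482, 1.926, 0.0]
force: [0.7, -0.3, 0.8]
width: 0.297
gripper_force: 15.0
```

Emit:
jog_arm:
  rows:
    - [[0,0,2],[0,0,0],0.2]
    - [[0,0,6],[0,0,0],0.2]
    - [[-0.5,3,11],[0,0,3],0.2]
    - [[-1.2,8,15.5],[0,0,9],0.2]
    - [[-2,13,18],[0,0,15],0.2]
    - [[-2.7,18,18],[0,0,20],0.2]
    - [[-3.2,21.5,18],[0,0,23.6],0.2]
    - [[-3.2,22,18],[0,0,23.6],0.2]

```text
clock: 4.8
position: [0.5047, 0.0372, 0.1821]
ee_rot: [-2.03, -2.397, -0.001]
force: [1.1, -0.8, -0.2]
width: 0.298
gripper_force: 15.0
```

Emit:
jog_arm:
  rows:
    - [[0,0,0],[0,0,0],0.2]
    - [[0,0,0],[0,0,0],0.2]
    - [[0,0,0],[0,0,0],0.2]

```text
clock: 5.18
position: [0.5054, 0.0331, 0.1816]
ee_rot: [2.039, 2.39, -0.001]
force: [0.5, 0.2, 0.6]
width: 0.301
gripper_force: 15.0
```

```bash
python3 - <<'E'
from h import *
g=grab('wrist'); save('w2.png',g['img']); s=g['s'];t=cv2.Rodrigues(s['ee_rot'])[0];print('tool y yaw',np.degrees(np.arctan2(t[1,1],t[0,1])),s['position'],s['width'])
a=np.radians(99.2);ex=np.array([np.cos(a),np.sin(a),0]);ey=np.array([-np.sin(a),np.cos(a),0]);S=np.array([.492,.1123,.04])
for n,p in dict(stop=(38,0,5),stopL=(38,13,5),stopR=(38,-13,5),lugf=(36,14,5),lugb=(-36,14,5),nose=(-34,-2,20),piv=(-30,-47,16)).items():
    p=np.array(p)/1e3; print(n,proj(g,S+p[0]*ex+p[1]*ey+[0,0,p[2]]).round(1))
E
```

```text
tool y yaw 9.084032101049807 [0.50542871 0.03306224 0.18159077] 0.30113028350979165
stop [[318.   67.4]]
stopL [[304.1  67.4]]
stopR [[332.   67.4]]
lugf [[303.1  69.8]]
lugb [[304.3 147.7]]
nose [[320.3 147.2]]
piv [[367.1 142.4]]
```

View pics/w2.png

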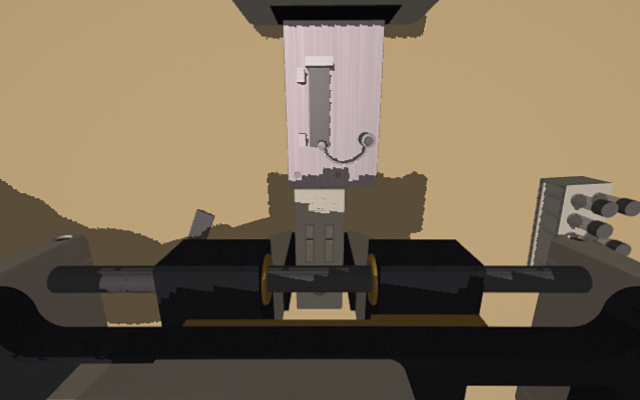

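The nose is at (322,145), within 2 px of the prediction, the stop at about (319,62), and the held cassette's window end at row ~189. I'll zoom once to refine.

```bash
python3 - <<'E'
from h import *
g=grab('wrist'); im=g['img']
a=cv2.resize(im[50:160,285:385],None,fx=5,fy=5,interpolation=0); b=cv2.resize(im[180:230,285:345],None,fx=5,fy=5,interpolation=0)
o=np.zeros((550,800,3),np.uint8); o[:,:500]=a; o[:250,500:]=b; save('crop2.png',o)
s=g['s']
a=np.radians(99.2);ex=np.array([np.cos(a),np.sin(a),0]);ey=np.array([-np.sin(a),np.cos(a),0])
# held cassette expected window end top edge (underside 1.8mm below TCP -> top at +5.2mm)
T=s['position']+[0,0,.0052]
print(proj(g,[T+.038*ex+y*ey for y in(.014,-.014)]))
print(proj(g,[T+.040*ex+y*ey for y in(.014,-.014)]))
for r in (50,): pass
hsv=cv2.cvtColor(im,cv2.COLOR_RGB2HSV); print(im[100,280:392:1].sum(1).tolist())
E
```

```text
[[292.74117781 186.78663389]
 [344.44927204 186.6931314 ]]
[[292.64095306 183.17880335]
 [344.53144118 183.08445366]]
[468, 466, 463, 468, 464, 455, 512, 587, 581, 575, 576, 587, 583, 580, 588, 593, 587, 570, 576, 576, 575, 578, 590, 595, 581, 572, 570, 567, 531, 435, 370, 373, 373, 375, 374, 377, 374, 373, 375, 372, 373, 368, 369, 368, 367, 371, 366, 363, 360, 461, 580, 586, 564, 555, 547, 537, 545, 553, 562, 560, 562, 554, 559, 562, 561, 555, 562, 557, 548, 554, 560, 559, 551, 548, 552, 555, 543, 538, 548, 556, 550, 550, 540, 550, 541, 538, 538, 541, 537, 533, 530, 530, 542, 545, 541, 536, 532, 535, 549, 548, 520, 468, 465, 464, 467, 466, 470, 466, 468, 465, 465, 467]
```

View pics/crop2.png

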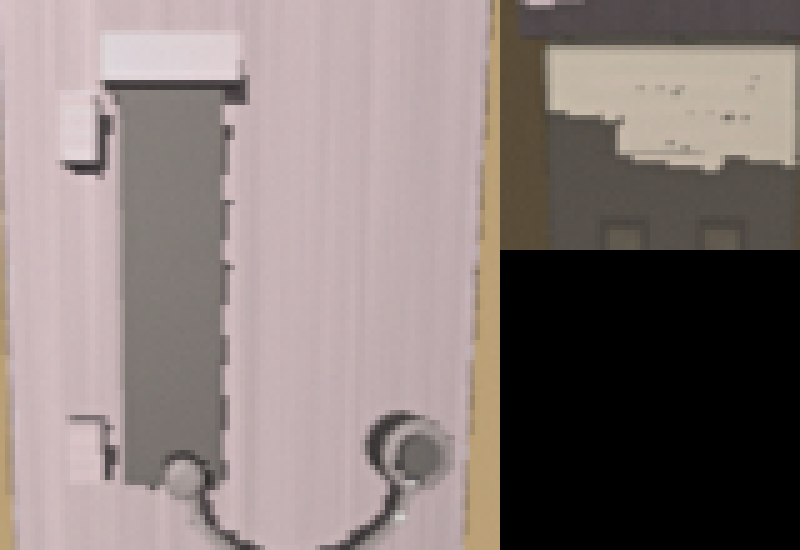

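Relative to the prediction the reader sits roughly 1–2 mm further along its +x; sideways the offset matches the held cassette's own image shift. So I go above it, about 13 mm ahead of the seat and 2 mm off the lugs, then feel for the nose.

Emit:
jog_arm:
  rows:
    - [[-0.3,2,0],[0,0,0],0.2]
    - [[-0.7,5,0],[0,0,0],0.2]
    - [[-1.2,8,-1],[0,0,0],0.2]
    - [[-1.35,9.4,-4],[0,0,0],0.2]
    - [[-1.35,9.4,-8],[0,0,0],0.2]
    - [[-1.35,9.4,-10],[0,0,0],0.2]
    - [[-1.35,9.4,-10.7],[0,0,0],0.2]
    - [[-1.35,9.4,-10.7],[0,0,0],0.2]

```text
clock: 6.28
position: [0.492, 0.1281, 0.0749]
ee_rot: [-2.036, -2.392, 0.0]
force: [-0.3, -0.6, -0.2]
width: 0.299
gripper_force: 15.0
```

```bash
python3 - <<'E'
from h import *
g=grab('top'); g2=grab('wrist');s=g['s'];t=cv2.Rodrigues(s['ee_rot'])[0];print('tool y yaw',np.degrees(np.arctan2(t[1,1],t[0,1])),s['position'],s['force'])
a=cv2.resize(g2['img'][60:330,220:420],None,fx=2.2,fy=2.2,interpolation=2); save('w3.png',a)
E
```

```text
tool y yaw 9.184972405107851 [0.49196464 0.12813414 0.07487647] [-0.25246066 -0.63855379 -0.15201612]
```

View pics/w3.png

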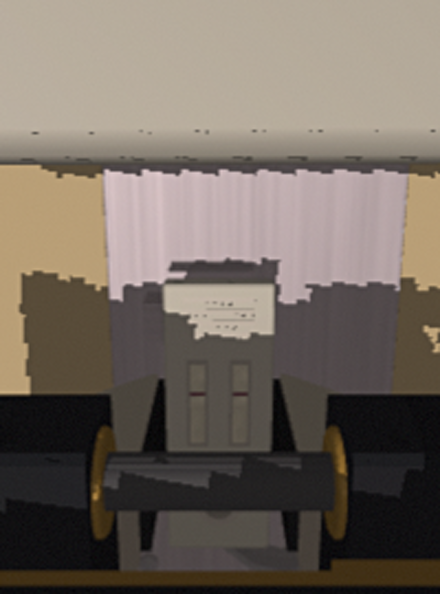

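The cassette hangs over the bed, aligned, its window end short of the housing. Now I lower it so the underside is ~7 mm above the bed.

Emit:
jog_arm:
  rows:
    - [[0,0,-1],[0,0,0],0.2]
    - [[0,0,-1.8],[0,0,0],0.2]
    - [[0,0,-2.3],[0,0,0],0.2]
    - [[0,0,-2.6],[0,0,0],0.2]
    - [[0,0,-2.6],[0,0,0],0.2]
    - [[0,0,-2.6],[0,0,0],0.2]
    - [[0,0,-2.6],[0,0,0],0.2]
    - [[0,0,-2.6],[0,0,0],0.2]

```text
clock: 7.38
position: [0.4919, 0.1282, 0.0489]
ee_rot: [2.036, 2.392, 0.0]
force: [-0.4, -0.7, 0.4]
width: 0.305
gripper_force: 15.0
```

Emit:
jog_arm:
  rows:
    - [[0.02,-0.1,0],[0,0,0],0.2]
    - [[0.03,-0.2,0],[0,0,0],0.2]
    - [[0.03,-0.2,0],[0,0,0],0.2]
    - [[0.03,-0.2,0],[0,0,0],0.2]

```text
clock: 7.88
position: [0.4921, 0.1262, 0.0488]
ee_rot: [2.036, 2.392, 0.0]
force: [0.2, -0.1, -0.5]
width: 0.301
gripper_force: 15.0
```

Emit:
jog_arm:
  rows:
    - [[0.02,-0.1,0],[0,0,0],0.2]
    - [[0.02,-0.1,0],[0,0,0],0.2]
    - [[0.02,-0.1,0],[0,0,0],0.2]
    - [[0.02,-0.1,0],[0,0,0],0.2]

```text
clock: 8.38
position: [0.4923, 0.1252, 0.0488]
ee_rot: [2.036, 2.392, 0.0]
force: [0.4, 0.8, -0.9]
width: 0.302
gripper_force: 15.0
```

Emit:
jog_arm:
  rows:
    - [[0.02,-0.1,0],[0,0,0],0.2]
    - [[0.02,-0.1,0],[0,0,0],0.2]
    - [[0.02,-0.1,0],[0,0,0],0.2]
    - [[0.02,-0.1,0],[0,0,0],0.2]

```text
clock: 8.88
position: [0.4925, 0.1242, 0.0487]
ee_rot: [-2.036, -2.392, -0.0]
force: [-0.4, -0.6, 0.0]
width: 0.305
gripper_force: 15.0
```

Emit:
jog_arm:
  rows:
    - [[0.02,-0.1,0],[0,0,0],0.2]
    - [[0.02,-0.1,0],[0,0,0],0.2]
    - [[0.02,-0.1,0],[0,0,0],0.2]

```text
clock: 9.25
position: [0.4927, 0.1233, 0.0488]
ee_rot: [-2.036, -2.393, -0.0]
force: [0.5, 0.8, -0.4]
width: 0.303
gripper_force: 15.0
```

Emit:
jog_arm:
  rows:
    - [[0.02,-0.1,0],[0,0,0],0.2]
    - [[0.02,-0.1,0],[0,0,0],0.2]
    - [[0.02,-0.1,0],[0,0,0],0.2]

```text
clock: 9.62
position: [0.4929, 0.1224, 0.0488]
ee_rot: [-2.036, -2.393, -0.0]
force: [-0.1, 1.5, 0.5]
width: 0.305
gripper_force: 15.0
```

Emit:
jog_arm:
  rows:
    - [[0.02,-0.1,0],[0,0,0],0.2]
    - [[0.02,-0.1,0],[0,0,0],0.2]
    - [[0.02,-0.1,0],[0,0,0],0.2]

```text
clock: 10.0
position: [0.4931, 0.1213, 0.0487]
ee_rot: [-2.036, -2.392, -0.0]
force: [0.0, 2.3, 1.0]
width: 0.301
gripper_force: 15.0
```

Emit:
jog_arm:
  rows:
    - [[0.01,-0.1,0],[0,0,0],0.2]
    - [[0.01,-0.1,0],[0,0,0],0.2]
    - [[0.01,-0.1,0],[0,0,0],0.2]

```text
clock: 10.38
position: [0.4933, 0.1202, 0.0488]
ee_rot: [2.036, 2.392, 0.0]
force: [-0.3, 2.2, -0.2]
width: 0.3
gripper_force: 15.0
```

Contact with the nose came at TCP y≈0.1225, agreeing with the picture estimate. Draw back to about 9 mm of nose travel.

Emit:
jog_arm:
  rows:
    - [[0.02,-0.15,0],[0,0,0],0.2]
    - [[0.05,-0.3,0],[0,0,0],0.2]
    - [[0.07,-0.45,0],[0,0,0],0.2]
    - [[0.09,-0.55,0],[0,0,0],0.2]
    - [[0.09,-0.55,0],[0,0,0],0.2]
    - [[0.09,-0.55,0],[0,0,0],0.2]

```text
clock: 11.12
position: [0.4942, 0.1149, 0.0488]
ee_rot: [2.036, 2.393, 0.001]
force: [1.1, 3.3, -0.2]
width: 0.303
gripper_force: 15.0
```

Emit:
jog_arm:
  rows:
    - [[0.02,-0.1,0],[0,0,0],0.2]
    - [[0.02,-0.1,0],[0,0,0],0.2]
    - [[0.02,-0.1,0],[0,0,0],0.2]
    - [[0.02,-0.1,0],[0,0,0],0.2]

```text
clock: 11.62
position: [0.4944, 0.1138, 0.0488]
ee_rot: [2.036, 2.393, 0.0]
force: [1.4, 4.4, 0.2]
width: 0.301
gripper_force: 15.0
```

```bash
python3 - <<'E'
from h import *
g=grab('top'); s=g['s'];print(s['position'],s['force'])
F=[]
a=cv2.resize(g['img'][190:265,170:270],None,fx=4,fy=4,interpolation=2)
h=grab('scene'); b=cv2.resize(h['img'][125:200,335:435],None,fx=4,fy=4,interpolation=2)
w=grab('wrist'); c=cv2.resize(w['img'][160:320,260:380],None,fx=1.8,fy=1.8,interpolation=2)
o=np.zeros((590,800,3),np.uint8);o[:300,:400]=a;o[:300,400:]=b;o[300:588,:216]=c;save('m.png',o)
E
```

```text
[0.49435973 0.11381395 0.04877883] [1.3758126  4.36128066 0.19377915]
```

View pics/m.png

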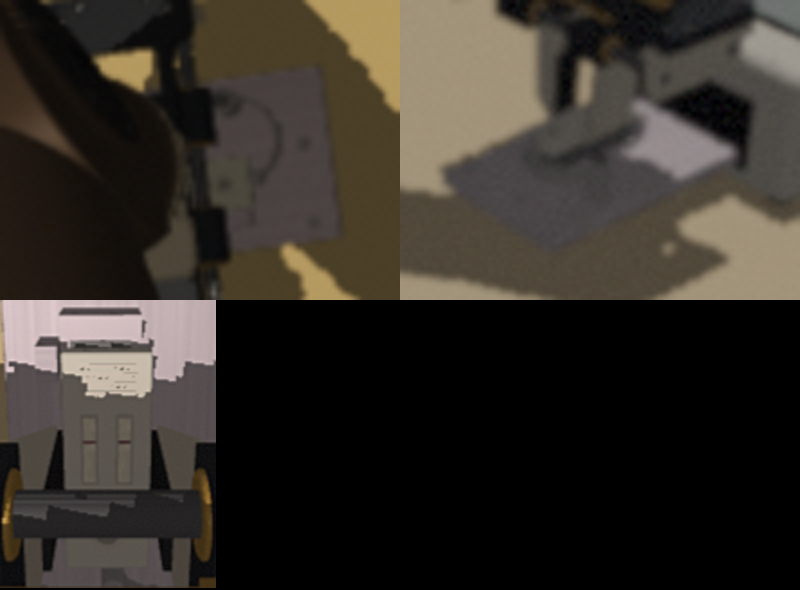

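The wrist crop shows the stop's top edge (full-image row ~182) just beyond the cassette's window end (~188), and the lug to its left. I'll measure that gap.

```bash
python3 - <<'E'
from h import *
g=grab('wrist'); im=g['img']; s=g['s']; print(s['force'])
G=im.sum(2)
for c in (306,318,330): print(c,G[160:196,c].tolist())
for r in (180,177): print('row',r,G[r,270:350].tolist())
print('row195',G[195,285:350].tolist())
a=np.radians(99.2);E=np.array([[np.cos(a),np.sin(a),0],[-np.sin(a),np.cos(a),0]])
zc=s['position'][2]+.0052
for r in range(180,192): print(r,(E@(plane(g,[[318,r]],zc)[0]-s['position'])*1e3).round(2),(E@(plane(g,[[318,r]],.045)[0]-s['position'])*1e3).round(2))
for u in (280,285,290,292,294,296,340,342,344,346): print(u,(E@(plane(g,[[u,180]],.045)[0]-s['position'])*1e3).round(2)[1],(E@(plane(g,[[u,195]],zc)[0]-s['position'])*1e3).round(2)[1])
E
```

```text
[ 1.45007336  5.58049636 -0.51831218]
306 [583, 580, 590, 595, 380, 232, 209, 226, 410, 600, 615, 607, 602, 601, 601, 598, 599, 594, 595, 595, 599, 600, 436, 333, 178, 118, 161, 201, 240, 451, 543, 567, 566, 563, 562, 571]
318 [577, 583, 586, 593, 377, 234, 210, 225, 412, 592, 610, 600, 596, 595, 596, 593, 592, 593, 590, 589, 595, 594, 374, 309, 319, 321, 204, 224, 254, 454, 546, 565, 563, 561, 561, 499]
330 [553, 558, 561, 568, 367, 230, 208, 234, 490, 600, 602, 592, 590, 587, 589, 588, 584, 587, 585, 584, 589, 591, 425, 326, 321, 174, 160, 206, 259, 463, 541, 560, 560, 559, 560, 496]
row 180 [599, 598, 597, 587, 589, 593, 597, 606, 608, 596, 591, 545, 422, 380, 384, 387, 388, 388, 388, 398, 393, 385, 445, 557, 603, 599, 597, 598, 596, 598, 597, 600, 597, 600, 599, 599, 599, 598, 599, 602, 595, 598, 593, 595, 594, 596, 596, 598, 595, 594, 592, 590, 595, 592, 591, 588, 591, 590, 590, 591, 589, 590, 586, 583, 583, 584, 581, 577, 484, 399, 538, 546, 536, 533, 554, 562, 557, 547, 548, 542]
row 177 [601, 600, 596, 593, 591, 587, 602, 609, 608, 588, 581, 591, 593, 595, 596, 596, 596, 598,
[... 492 characters left out ...]
, 497, 499, 499, 502, 502, 499, 494, 500, 502, 499, 496, 500, 495, 496, 498, 524, 555, 556, 553, 556, 557, 556, 565, 534, 402, 228, 392, 550, 549, 540]
180 [41.72  0.39] [39.8   0.42]
181 [41.17  0.39] [39.22  0.42]
182 [40.62  0.39] [38.63  0.42]
183 [40.07  0.39] [38.05  0.43]
184 [39.52  0.39] [37.47  0.43]
185 [38.96  0.39] [36.88  0.43]
186 [38.41  0.39] [36.29  0.43]
187 [37.85  0.39] [35.7   0.43]
188 [37.3   0.39] [35.11  0.43]
189 [36.74  0.39] [34.52  0.43]
190 [36.18  0.39] [33.93  0.43]
191 [35.62  0.39] [33.34  0.43]
280 22.06 21.14
285 19.21 18.41
290 16.37 15.68
292 15.23 14.59
294 14.09 13.5
296 12.95 12.41
340 -12.1 -11.61
342 -13.24 -12.71
344 -14.38 -13.8
346 -15.52 -14.89
```

The window end clears the stop by 1–1.7 mm and the cassette sits 2 mm off the lugs, as planned. Lower it, easing forward 0.3 mm.

Emit:
jog_arm:
  rows:
    - [[0,0.03,-0.1],[0,0,0],0.2]
    - [[0,0.03,-0.2],[0,0,0],0.2]
    - [[0,0.03,-0.3],[0,0,0],0.2]
    - [[0,0.03,-0.4],[0,0,0],0.2]
    - [[0,0.03,-0.5],[0,0,0],0.2]
    - [[0,0.03,-0.6],[0,0,0],0.2]
    - [[0,0.03,-0.6],[0,0,0],0.2]
    - [[0,0.03,-0.6],[0,0,0],0.2]

```text
clock: 12.82
position: [0.4941, 0.114, 0.0427]
ee_rot: [-2.036, -2.392, 0.0]
force: [-1.4, 3.3, 1.6]
width: 0.302
gripper_force: 15.0
```

Emit:
jog_arm:
  rows:
    - [[0,0,-0.04],[0,0,0],0.2]
    - [[0,0,-0.08],[0,0,0],0.2]
    - [[0,0,-0.08],[0,0,0],0.2]
    - [[0,0,-0.08],[0,0,0],0.2]

```text
clock: 13.32
position: [0.4943, 0.114, 0.0419]
ee_rot: [2.036, 2.393, 0.0]
force: [-0.3, 2.7, 0.5]
width: 0.3
gripper_force: 15.0
```

Emit:
jog_arm:
  rows:
    - [[0,0,-0.02],[0,0,0],0.2]
    - [[-0.05,-0.01,-0.02],[0,0,0],0.2]
    - [[-0.1,-0.02,-0.02],[0,0,0],0.2]
    - [[-0.13,-0.02,-0.02],[0,0,0],0.2]
    - [[-0.13,-0.02,-0.02],[0,0,0],0.2]
    - [[-0.13,-0.02,-0.02],[0,0,0],0.2]

```text
clock: 14.08
position: [0.4932, 0.114, 0.0418]
ee_rot: [2.036, 2.393, 0.001]
force: [1.7, 4.5, 2.0]
width: 0.299
gripper_force: 15.0
```

Emit:
jog_arm:
  rows:
    - [[-0.03,0,0],[0,0,0],0.2]
    - [[-0.03,0,0],[0,0,0],0.2]
    - [[-0.03,0,0],[0,0,0],0.2]

```text
clock: 14.45
position: [0.4927, 0.1139, 0.0418]
ee_rot: [2.036, 2.392, 0.0]
force: [1.4, 4.7, 0.9]
width: 0.303
gripper_force: 15.0
```

Emit:
jog_arm:
  rows:
    - [[-0.03,0,0],[0,0,0],0.2]
    - [[-0.03,0,0],[0,0,0],0.2]
    - [[-0.03,0,0],[0,0,0],0.2]

```text
clock: 14.82
position: [0.4924, 0.1138, 0.0418]
ee_rot: [2.036, 2.392, 0.0]
force: [1.3, 3.5, 1.3]
width: 0.301
gripper_force: 15.0
```

Emit:
jog_arm:
  rows:
    - [[-0.03,0,0],[0,0,0],0.2]
    - [[-0.03,0,0],[0,0,0],0.2]
    - [[-0.03,0,0],[0,0,0],0.2]

```text
clock: 15.2
position: [0.4923, 0.1138, 0.0418]
ee_rot: [2.036, 2.392, 0.0]
force: [3.3, 4.8, 1.0]
width: 0.303
gripper_force: 15.0
```

Emit:
jog_arm:
  rows:
    - [[-0.03,0,0],[0,0,0],0.2]
    - [[-0.03,0,0],[0,0,0],0.2]
    - [[-0.03,0,0],[0,0,0],0.2]

```text
clock: 15.58
position: [0.4922, 0.1138, 0.0418]
ee_rot: [2.036, 2.392, 0.001]
force: [3.7, 4.8, -1.3]
width: 0.301
gripper_force: 15.0
```

Against the lugs. Ease it forward to the stop.

Emit:
jog_arm:
  rows:
    - [[-0.01,0.03,0],[0,0,0],0.2]
    - [[-0.01,0.06,0],[0,0,0],0.2]
    - [[-0.01,0.06,0],[0,0,0],0.2]
    - [[-0.01,0.06,0],[0,0,0],0.2]

```text
clock: 16.08
position: [0.4922, 0.114, 0.0418]
ee_rot: [2.036, 2.391, 0.0]
force: [5.0, 2.0, 0.1]
width: 0.302
gripper_force: 15.0
```

Emit:
jog_arm:
  rows:
    - [[-0.01,0.03,0],[0,0,0],0.2]
    - [[-0.01,0.03,0],[0,0,0],0.2]
    - [[-0.01,0.03,0],[0,0,0],0.2]

```text
clock: 16.45
position: [0.4922, 0.1142, 0.0418]
ee_rot: [2.036, 2.391, 0.0]
force: [5.0, 2.1, -0.1]
width: 0.303
gripper_force: 15.0
```

Emit:
jog_arm:
  rows:
    - [[0,0,0],[0,0,0],0.33]
    - [[0,0,0],[0,0,0],0.36]
    - [[0,0,0],[0,0,0],0.4]
    - [[0,0,0],[0,0,0],0.45]
    - [[0,0,0],[0,0,0],0.5]
    - [[0,0,0],[0,0,0],0.5]

```text
clock: 17.2
position: [0.4915, 0.1147, 0.0417]
ee_rot: [-2.036, -2.392, 0.0]
force: [0.7, -0.3, -0.3]
width: 0.495
gripper_force: 0.0
```

Emit:
jog_arm:
  rows:
    - [[0,0,0.5],[0,0,0],0.5]
    - [[0,0,2],[0,0,0],0.5]
    - [[0,0,5],[0,0,0],0.5]
    - [[0,0,9],[0,0,0],0.5]
    - [[0,0,13],[0,0,0],0.5]
    - [[0.6,-3.5,14],[0,0,0],0.5]
    - [[1.3,-8,14],[0,0,0],0.5]
    - [[1.3,-8,14],[0,0,0],0.5]

```text
clock: 18.2
position: [0.5051, 0.0308, 0.1827]
ee_rot: [2.042, 2.385, -0.001]
force: [-0.0, 1.1, 0.3]
width: 0.501
gripper_force: 0.0
```

```bash
python3 - <<'E'
from h import *
g=grab('wrist'); s=g['s'];print(s['position'],s['force'])
save('fin.png',cv2.resize(g['img'][40:180,260:400],None,fx=4,fy=4,interpolation=0))
a=np.radians(99.2);E=np.array([[np.cos(a),np.sin(a),0],[-np.sin(a),np.cos(a),0]]);np.savez('g.npz',**{k:g[k] for k in('K','D','R','c')})
E
```

```text
[0.50505373 0.03075935 0.18271834] [-0.04276015  1.1235185   0.26140837]
```

View pics/fin.png

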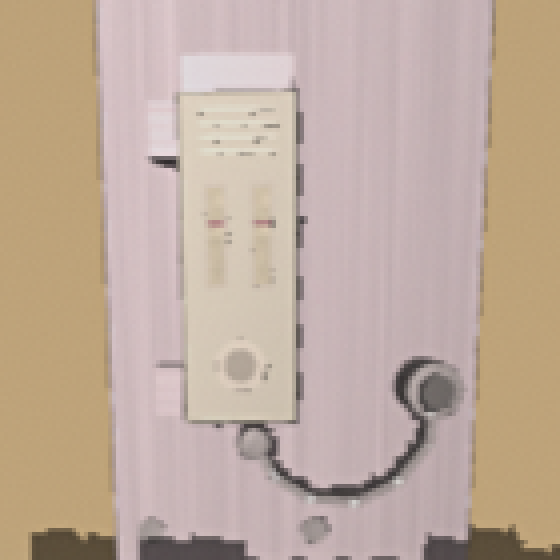

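The cassette lies flush against the stop (crop row ~92) and both lugs (columns ~178–183), with the nose touching its well end at (252,440). Handing in.

```bash
python3 -c "
from cell import arm
print(arm.sign_off())"
```

```text
the job is handed in; nothing more can be done
None
```

The cassette is in the reader and the job is handed in; the last wrist picture shows it flush against the end stop and both lugs, with the arm's nose at its well end, though no verdict came back.

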